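# Fill the empty openings of the jar crate

## Robot

A 6-joint arm with a two-finger parallel gripper is mounted at the origin on the work surface. World frame = base frame: x ahead of the robot, y to its left, z up, the work surface at z = 0. Lengths are in m, angles in rad, forces in N, time in s.
With the tool pointing down it reaches from about 0.3 to 0.775 m from the base axis. Payload 14.6 kg.
Tool frame: the origin (TCP) lies at the very end of the fingers, on their centre line; the grasp point (between the pads) lies 19 mm behind it; z points along the fingers, y is the line along which they close (so a half turn about z gives the same grasp; the last joint's range is limited). The gripper opens to 94 mm and grips with 3 to 60 N. Pads are 16 mm wide; open, the fingers measure 119 mm over their backs; the gripper's body (75 mm by 177 mm) begins 78 mm behind the grasp point.
Start: joints at [1.103, 0.3, 1.521, -0, 1.321, -0.067], TCP at [0.215, 0.506, 0.185] pointing down, gripper open.
Joint ranges: [-3.03, 3.03], [-0.79, 2.21], [0.23, 2.52], [-1.04, 4.18], [0, 3.07], [-2.55, 2.55]. Speed limits (rad/s): [2.22, 2.22, 2.57, 3.14, 3.14, 3.14].

## Interface

Orientations are given as [roll, pitch, yaw] about the fixed x, y, z axes, in that order (R = Rz(yaw) Ry(pitch) Rx(roll)).
In Python, from station import ctrl gives the robot as it stands.
- The arm moves only by the shell command python3 -m pendant 'ROWS' [OPENING] [FORCE]. ROWS is JSON, a list of rows, each a list of 2 entries, a list of its own where there are three numbers: the shift along the world's x, y, z in cm, then the turn about the world's z in rad. A call has 1 to 20 rows; each row shifts and turns the commanded pose from where the row before left it; what a row does not reach is not made up. A row lasts 1/12 s, in which the tool goes at most 41.7 mm and 7.16 degrees, less where a joint would pass 70% of its speed; a pose out of reach is approached as far as the arm can. A call is refused whole if a number of a shift passes 4.17 or a number of a turn 0.125, either way. A call with a gripper value outside its range is refused whole. OPENING is the opening, from 0 (shut) to 1 (fully open), set as the call begins (- or left out, the last holds). The fingers move at their own pace and stop on an object; FORCE is the grip in N (left out, the last holds). Time passes only in rows, so rows that do not move let the fingers close. It gives the time, the measured TCP pose, the force, the opening and the grip force at its end, in the units of the state.
- ctrl.get_obs(): the state, without advancing time (a new reading comes with each control period).
- ctrl.camera(name): name is "side" or "top"; returns a dict with "color" (384x512x3 uint8, red, green, blue), "intrinsics" (3x3 intrinsics, pixels), "camera_from_world" (4x4, takes a point from world to camera coordinates). Camera axes: x right, y down, z forward; pixel columns grow to the right and rows downward; lengths in m; the calibration is good to about 2 mm. A picture is of the moment at which its call begins. There is no depth.
- ctrl.hand_in(): hands the job in; it is judged then, once.
The state is a dict: "time_s": time; "qpos": joint angles; "joint_vel": joint speeds; "tau": joint torques, N m; "ee_pos": TCP position; "eef_rot": TCP orientation; "force": force on the tool from outside, world axes, zero at the start; "moment": the same for the moment, N m; "grip_width": finger opening in m; "grip_force": force on a finger pad.
Only numpy, scipy, OpenCV 4.12 (cv2) and the standard library are available. Lean on these libraries where they do the work, as an engineer would, in place of code of your own. Each camera call takes 0.05 s, during which the arm holds its last target. There are 200 camera calls.

## Task

The low wooden crate has three round openings in its cover board, and only one of them holds a jar of screws. Put the two jars of the same size and shape that stand on the bench into the two empty openings, one in each, so that they stand upright on the crate's floor, and leave the jar that is already in the crate in its place.

Things in the scene. Friction and masses are not known exactly. Their poses are not given: they have to be found in the camera images.
- crate: Low covered plywood crate fixed to the bench: 114 mm (x) by 300 mm (y), 28 mm high. Origin: centre of its underside, on the bench; z up. Its top is a cover board with three round 74 mm openings, centres at x = 0, y = -95, 0, +95 mm; under each a cell with its floor 6 mm above the bench. Which one is taken varies. A jar standing in a cell has its centre 51 mm above the bench.
- jar_in_center (a point): Closed, rigid hardware jar of clear glass, dark screws inside, plain metal lid: upright cylinder 50 mm in diameter, 90 mm tall, about 0.25 kg. The point is its centre, 45 mm above its underside; z is its axis, up. This one already stands in one of the crate's openings, and shows which one is taken.
- jar_a_center (a point): Closed, rigid hardware jar of clear glass, dark screws inside, plain metal lid: upright cylinder 50 mm in diameter, 90 mm tall, about 0.25 kg. The point is its centre, 45 mm above its underside; z is its axis, up. One of the two to put in; stands on the bench left or right of the crate, near a squat jar (74 wide, 55 tall) and a slim spray can (170 tall), which stay.
- jar_b_center (a point): Closed, rigid hardware jar of clear glass, dark screws inside, plain metal lid: upright cylinder 50 mm in diameter, 90 mm tall, about 0.25 kg. The point is its centre, 45 mm above its underside; z is its axis, up. The other of the two to be put in; it too stands on the bench beside the crate, with at least 40 mm free around it.
Things that resemble listed ones, but are neither listed nor needed, are in the scene too. What is shaped like the part that bears jar_in_center but pink or turquoise is not meant. Leave any blue look-alike of the part that bears jar_a_center alone.

How it is judged:
At the end, for the whole second after the job is handed in: All three matching jars stand released and at rest in the crate: centres within 25 mm of its middle line, 120 mm of its middle along it and at most 58 mm above the bench (51 on the cell floor), upright within 0.17 rad; the jar already there within 30 mm of its start (x of jar_in_center in the frame of crate between -0.025 and 0.025 m and y of jar_in_center in the frame of crate between -0.12 and 0.12 m and z of each of jar_in_center, jar_a_center, jar_b_center in the frame of crate below 0.058 m and angle between each of jar_in_center, jar_a_center, jar_b_center's own z axis and vertical below 0.17 rad and x of jar_a_center in the frame of crate between -0.025 and 0.025 m and y of jar_a_center in the frame of crate between -0.12 and 0.12 m and x of jar_b_center in the frame of crate between -0.025 and 0.025 m and y of jar_b_center in the frame of crate between -0.12 and 0.12 m and distance of jar_in_center from where it was at the start of the episode below 0.03 m and linear speed of each of jar_a, jar_b below 0.03 m/s); the robot touches nothing.
It also fails if it takes over 58 s, if anything falls off the work surface, if the arm or the gripper's body presses on something with over 40 N, if the wrist force passes 120 N, or if a joint passes its speed limit or range.

## Working session

There is one attempt and no reset: what is moved stays moved. The work goes in short steps, Python scripts to look and compute and a shell command to move; the robot and the scene stay as the last step left them, time stands still between calls to the robot, and variables do not carry over. Pictures are saved under pics/ and viewed, at most 10 in all, crops included, and the job is handed in when it is done.

```bash
ls; mkdir -p pics
python3 - <<'E'
from station import ctrl
import cv2,numpy as np
for n in("top","side"):
    c=ctrl.camera(n); cv2.imwrite(f"pics/{n}0.png",cv2.resize(c["color"][:,:,::-1],(800,600)))
    np.savez(f"{n}.npz",K=c["intrinsics"],T=c["camera_from_world"],im=c["color"])
    print(n,c["intrinsics"].round(1).tolist(),c["camera_from_world"].round(3).tolist())
o=ctrl.get_obs();print(o["time_s"],o["ee_pos"],o["eef_rot"],o["grip_width"])
E
```

```text
pics
top [[349.4, 0.0, 252.1], [0.0, 349.4, 188.8], [0.0, 0.0, 1.0]] [[-0.056, -0.998, 0.004, 0.029], [-0.974, 0.054, -0.219, 0.548], [0.218, -0.016, -0.976, 0.91], [0.0, 0.0, 0.0, 1.0]]
side [[426.6, 0.0, 260.9], [0.0, 426.6, 195.3], [0.0, 0.0, 1.0]] [[0.871, -0.491, 0.02, -0.461], [-0.276, -0.523, -0.807, 0.199], [0.406, 0.697, -0.591, 0.869], [0.0, 0.0, 0.0, 1.0]]
0.1 [0.21446415 0.50618371 0.18446095] [-3.14059076e+00 -7.43032577e-05  2.74078407e+00] 0.09393481719670375
```

View pics/top0.png

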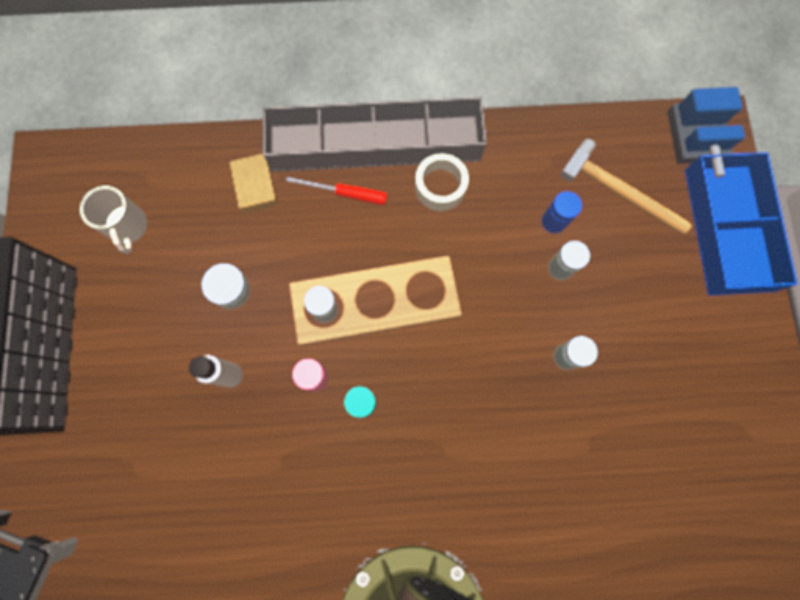

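View pics/side0.png

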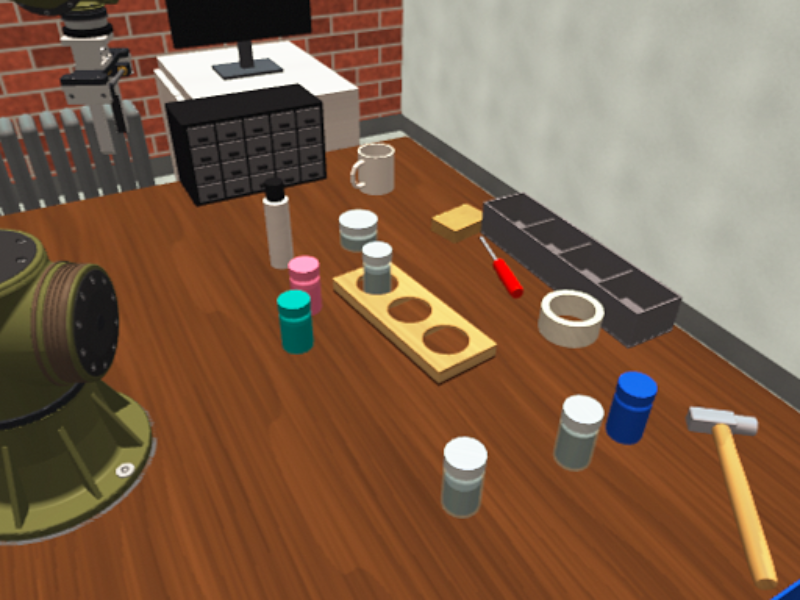

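The top view (800x600) shows these white-lidded things:
- Clear tall jars on the bench at (574,255) and (582,352).
- The jar already in the crate at (320,302), in its left opening.
- A squat jar at (223,285).

The pink (308,374), turquoise (360,402) and blue (565,205) jars are look-alikes. The two clear ones on the right fit: clear glass, the same size as the crate's jar. Next I measure them and confirm with a crop.

```bash
cat > h.py <<'E'
import numpy as np,cv2
def ray(K,T,uv,z):
    R,t=T[:3,:3],T[:3,3]; c=-R.T@t
    d=R.T@np.linalg.solve(K,[uv[0],uv[1],1.]); return (c+d*(z-c[2])/d[2])[:2]
def blobs(mask,lo,hi):
    cs,_=cv2.findContours(mask.astype(np.uint8),cv2.RETR_CCOMP,cv2.CHAIN_APPROX_NONE)
    return [(cv2.fitEllipse(c)) for c in cs if lo<cv2.contourArea(c)<hi]
def lids(im,K,T,z=.09):
    hsv=cv2.cvtColor(im,cv2.COLOR_RGB2HSV)
    m=(hsv[...,2]>190)&(hsv[...,1]<45)
    return [(np.round(e[0],1),np.round(e[1],1),ray(K,T,e[0],z).round(4)) for e in blobs(m,120,900)]
E
python3 - <<'E'
from h import *
d=np.load("top.npz");im,K,T=d["im"],d["K"],d["T"]
for l in lids(im,K,T):print("lid",*l)
hsv=cv2.cvtColor(im,cv2.COLOR_RGB2HSV)
b=((hsv[...,0]>12)&(hsv[...,0]<28)&(hsv[...,2]>170)&(hsv[...,1]>60)); b[:155]=0;b[230:]=0
for e in blobs(b,200,9000):print("crate/hole",np.round(e[0],1),np.round(e[1],1),round(e[2]),ray(K,T,e[0],.028).round(4))
cs,_=cv2.findContours(b.astype(np.uint8),cv2.RETR_EXTERNAL,cv2.CHAIN_APPROX_NONE)
c=max(cs,key=cv2.contourArea);w=np.array([ray(K,T,p[0],.028) for p in c],np.float32);print(cv2.minAreaRect(w))
v=((hsv[...,0]>110)&(hsv[...,0]<128)&(hsv[...,1]>150))[100:160,340:380]
ys,xs=np.nonzero(v);print("blue px",xs.min()+340,xs.max()+340,ys.min()+100,ys.max()+100,"lid~",ray(K,T,(366,131),.09))
s=np.load("side.npz")["im"]
a=cv2.resize(im[140:250,330:400],(381,600));a2=cv2.resize(s[235:345,270:430],(410,282))
o=np.zeros((600,800,3),np.uint8);o[:,:381]=a;o[:282,385:795]=a2
cv2.imwrite("pics/crop.png",o[:,:,::-1])
E
```

```text
lid [196.4 238.9] [16.1 16.7] [0.4168 0.1519]
lid [372.1 224.2] [17.7 19. ] [ 0.4293 -0.3113]
lid [203.6 191.8] [17.8 18.5] [0.5414 0.1297]
lid [142.  181.2] [24.5 26.2] [0.5799 0.2952]
lid [367.7 162.5] [16.6 18.1] [ 0.5985 -0.3216]
lid [ 65.5 132.2] [25.5 29.3] [0.7327 0.5096]
lid [ 64.4 131.6] [21.1 27.1] [0.7348 0.5129]
lid [282.4 113.7] [30.7 33.2] [ 0.7551 -0.0986]
lid [282.5 113.7] [24.1 25.5] [ 0.7552 -0.0989]
lid [369.9 101.6] [ 7.2 27.5] [ 0.7786 -0.3511]
lid [113.8  42.8] [21.9 33.9] [1.0084 0.3839]
lid [417.1  27.6] [12.4 19.9] [ 1.0114 -0.5247]
crate/hole [238.7 191.4] [ 43.9 134.3] 80 [0.5509 0.0371]
crate/hole [205.9 195.6] [25.  28.6] 147 [0.5436 0.1313]
crate/hole [239.6 191.2] [24.6 25.1] 81 [0.5511 0.0344]
crate/hole [272.  185.6] [24.5 25.3] 99 [ 0.5626 -0.0595]
((0.552093505859375, 0.03459976613521576), (0.11820942908525467, 0.3039730191230774), 7.033234119415283)
blue px 352 371 123 143 lid~ [ 0.6903371  -0.32857893]
```

View pics/crop.png

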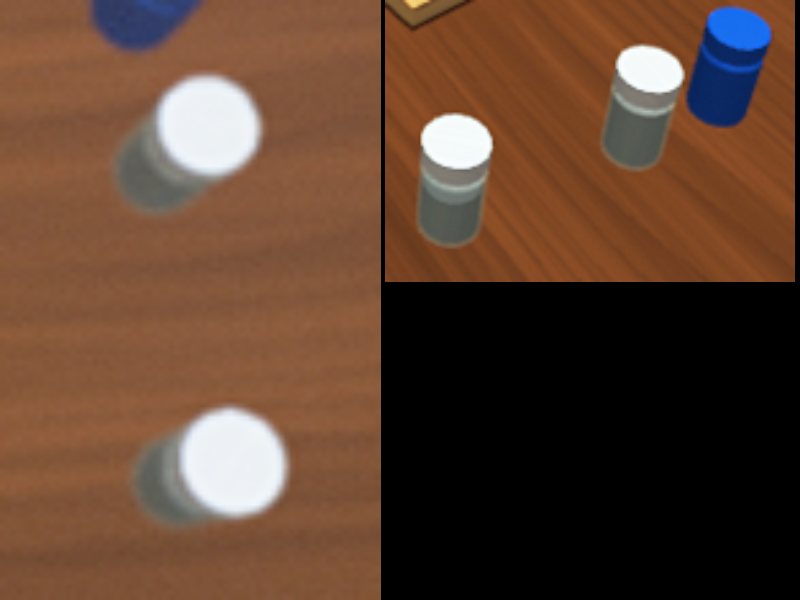

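The crop shows two clear, tall, metal-lidded jars at (210,125) and (235,462), with the blue look-alike above them. They are the two meant. I go to the near one first.

```bash
python3 -m pendant '[[[1,-3.9,0.3],-0.105],[[1,-3.9,0.3],-0.105],[[1,-3.9,0.3],-0.105],[[1,-3.9,0.3],-0.105],[[1,-3.9,0.3],-0.105],[[1,-3.9,0.3],-0.105],[[1,-3.9,0.3],-0.105],[[1,-3.9,0.3],-0.105],[[1,-3.9,0.3],-0.105],[[1,-3.9,0.3],-0.105],[[1,-3.9,0],0],[[1,-3.9,0],0],[[1,-3.9,0],0],[[1,-3.9,0],0],[[1,-3.9,0],0],[[1,-3.9,0],0],[[1,-3.9,0],0],[[1,-3.9,0],0],[[1,-3.9,0],0],[[1,-3.9,0],0]]' 1 20
```

```text
time_s: 1.77
ee_pos: [0.4145, -0.2757, 0.2146]
eef_rot: [-3.141, -0.0, 1.69]
force: [0.6, 0.3, -0.0]
grip_width: 0.0936
grip_force: 0.0
```

```bash
python3 -m pendant '[[[1.4,-3.5,0],0],[[0,0,-4],0],[[0,0,-4],0],[[0,0,0],0],[[0,0,0],0]]'
```

```text
time_s: 2.18
ee_pos: [0.4279, -0.308, 0.1343]
eef_rot: [-3.139, -0.003, 1.691]
force: [-0.2, -1.1, 0.9]
grip_width: 0.0937
grip_force: 0.0
```

Run:
```python
from h import *
d=np.load("side.npz");im,K,T=d["im"],d["K"],d["T"]
print("pixel check of lids from side")
for l in lids(im,K,T):print(*l)
```

```text
pixel check of lids from side
[297.6 289.9] [20.  27.1] [ 0.4278 -0.3123]
[460.5 266.4] [ 7. 51.] [ 0.7393 -0.4135]
[372.9 261.6] [16.6 25.4] [ 0.5972 -0.3223]
[366.1 197. ] [21.6 39.3] [ 0.7272 -0.1509]
[366.  196.9] [17.8 30.7] [ 0.7274 -0.1505]
[442.5 167.6] [13.7 18.6] [ 0.9925 -0.1445]
[240.9 159.4] [ 9.2 18.4] [0.5432 0.1362]
[228.8 139.7] [11.2 23.8] [0.5618 0.2476]
[386.9 134. ] [10.7 17.9] [0.9919 0.064 ]
[450.7 132.5] [14.5 17.4] [ 1.1712 -0.0174]
[392.  100.8] [10.3 19.2] [1.1762 0.2377]
[467.  92.] [13.7 17.7] [1.4765 0.1725]
[477.3  49. ] [10.  19.2] [1.9404 0.4942]
```

Both views agree within 2 mm. Descending and gripping.

```bash
python3 -m pendant '[[[0.1,-0.4,-3],0],[[0,0,-3],0],[[0,0,-2.9],0],[[0,0,0],0],[[0,0,0],0]]' && python3 -m pendant '[[[0,0,0],0],[[0,0,0],0],[[0,0,0],0],[[0,0,0],0],[[0,0,0],0],[[0,0,0],0],[[0,0,0],0],[[0,0,0],0]]' 0.3 25
```

```text
time_s: 2.6
ee_pos: [0.4303, -0.3129, 0.048]
eef_rot: [3.141, 0.001, 1.691]
force: [0.8, 0.2, 0.2]
grip_width: 0.0942
grip_force: 0.0
time_s: 3.27
ee_pos: [0.4297, -0.3126, 0.0461]
eef_rot: [3.141, 0.0, 1.691]
force: [0.4, 0.8, 0.8]
grip_width: 0.0497
grip_force: 25.0
```

```bash
python3 -m pendant '[[[0,0,2.5],0],[[0,0,3],0],[[0,0,2.5],0],[[1.2,3.4,0],0],[[1.2,3.5,0],0],[[1.2,3.5,0],0],[[1.2,3.5,0],0],[[1.2,3.5,0],0],[[1.2,3.5,0],0],[[1.2,3.5,0],0],[[1.2,3.5,0],0],[[1.2,3.5,0],0],[[1.2,3,0],0],[[0,0,0],0],[[0,0,0],0],[[0,0,0],0]]'
python3 - <<'E'
from station import ctrl
import cv2
from h import *
c=ctrl.camera("side");cv2.imwrite("pics/s1.png",cv2.resize(c["color"][100:260,180:390,::-1],(787,600)))
E
```

```text
time_s: 4.6
ee_pos: [0.5492, 0.0311, 0.1255]
eef_rot: [-3.141, 0.0, 1.691]
force: [-0.2, -0.2, -2.3]
grip_width: 0.0498
grip_force: 25.0
```

View pics/s1.png

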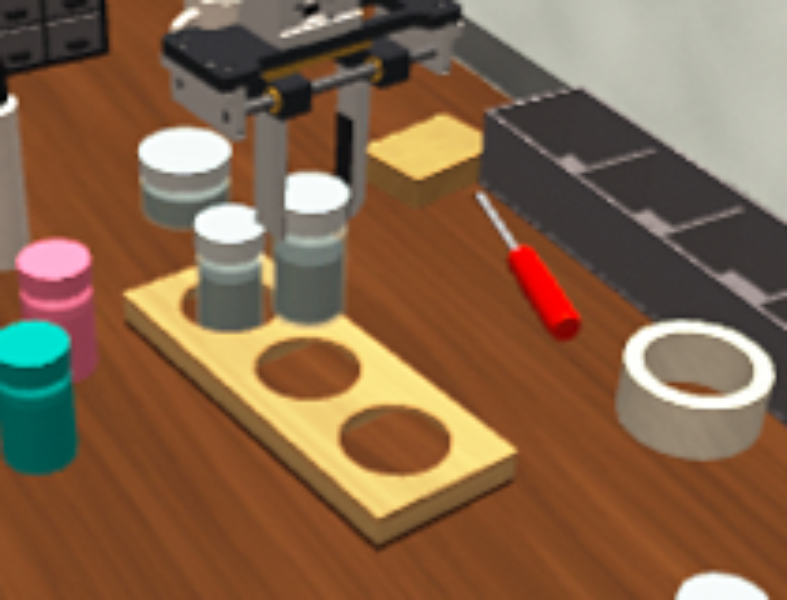

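The jar is held upright (lid at (313,190), underside at (310,320)) about 8 cm over the middle opening (308,368). Lowering.

```bash
python3 -m pendant '[[[0.2,0.3,-2],0],[[0,0,-1.5],0],[[0,0,-1.5],0],[[0,0,-1.2],0],[[0,0,-0.9],0],[[0,0,-0.2],0],[[0,0,0],0],[[0,0,0],0]]'
```

```text
time_s: 5.32
ee_pos: [0.5519, 0.0342, 0.0535]
eef_rot: [3.141, 0.0, 1.69]
force: [0.1, -0.4, -1.9]
grip_width: 0.0494
grip_force: 25.0
```

```bash
python3 -m pendant '[[[0,0,-0.1],0],[[0,0,-0.1],0],[[0,0,0],0]]' && python3 -m pendant '[[[0,0,0],0],[[0,0,0],0],[[0,0,0],0],[[0,0,0],0],[[0,0,0],0]]' 0.9 && python3 -m pendant '[[[0,0,3],0],[[0,0,4],0],[[0,0,4],0],[[0,-3,0],-0.12],[[0.3,-4,0],-0.12],[[0.4,-4,0],-0.12],[[0.5,-4,0],-0.12],[[0.5,-4,0],-0.12],[[0.5,-4,0],-0.12],[[0.5,-4,0],-0.12],[[0.6,-4,0],0],[[0.6,-4,0],0],[[0.7,-0.4,0],0],[[0,0,0],0],[[0,0,0],0],[[0,0,0],0]]'
python3 - <<'E'
from station import ctrl
import cv2
from h import *
for n in("top","side"):
    c=ctrl.camera(n)
    for l in lids(c["color"],c["intrinsics"],c["camera_from_world"]):
        if .35<l[2][0]<.65 and abs(l[2][1])<.4:print(n,*l)
    if n=="side":cv2.imwrite("pics/s2.png",cv2.resize(c["color"][100:320,180:470,::-1],(790,600)))
E
```

```text
time_s: 5.57
ee_pos: [0.5521, 0.0343, 0.052]
eef_rot: [3.14, 0.0, 1.691]
force: [-1.9, -0.9, 4.8]
grip_width: 0.0492
grip_force: 25.0
time_s: 5.98
ee_pos: [0.5516, 0.0345, 0.0509]
eef_rot: [3.142, -0.0, 1.691]
force: [-0.2, -0.2, -0.1]
grip_width: 0.0793
grip_force: 0.0
time_s: 7.32
ee_pos: [0.5976, -0.3184, 0.1609]
eef_rot: [-3.141, -0.0, 0.852]
force: [0.5, 1.2, -0.2]
grip_width: 0.0847
grip_force: 0.0
top [196.4 238.8] [15.4 16.2] [0.417  0.1517]
top [203.6 191.7] [17.4 18.1] [0.5417 0.1298]
top [238.9 185.8] [17.8 18. ] [0.5527 0.0344]
top [142.  181.2] [24.2 26.1] [0.58   0.2953]
side [372.9 261.7] [16.8 26.2] [ 0.597  -0.3226]
side [262.3 175.7] [11.  19.3] [0.555  0.0415]
side [241.  159.2] [ 9.7 18.3] [0.5439 0.1367]
side [228.7 139.7] [11.4 24.3] [0.5616 0.2475]
```

View pics/s2.png

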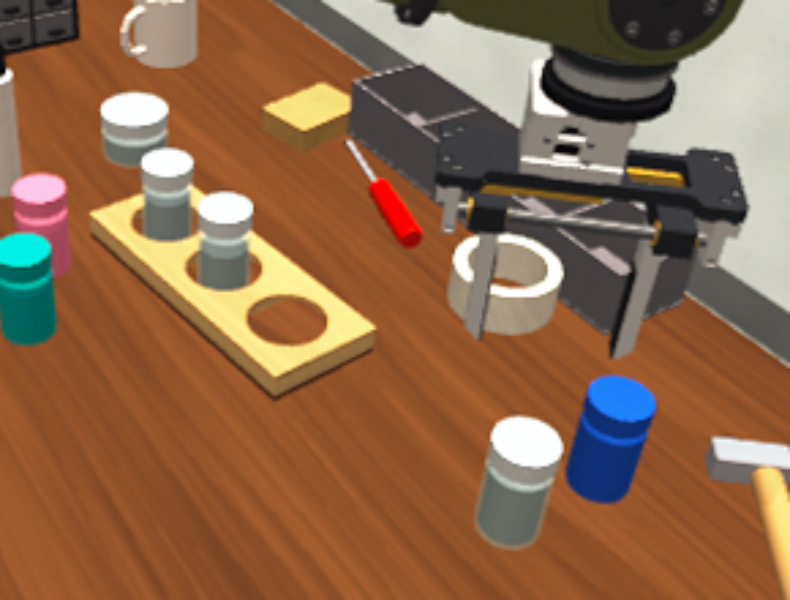

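The first jar stands upright in the middle opening (lid (225,215)), and the jar beside it is unmoved (168,170). The gripper is over the second clear jar (525,450), clear of the blue one. Descending.

```bash
python3 -m pendant '[[[0.05,-0.35,-2.5],0],[[0,0,-3],0],[[0,0,-3],0],[[0,0,-3],0],[[0,0,0],0],[[0,0,0],0]]' && python3 -m pendant '[[[0,0,0],0],[[0,0,0],0],[[0,0,0],0],[[0,0,0],0],[[0,0,0],0],[[0,0,0],0],[[0,0,0],0],[[0,0,0],0]]' 0.3 25
```

```text
time_s: 7.92
ee_pos: [0.5978, -0.3222, 0.0458]
eef_rot: [-3.14, 0.0, 0.852]
force: [0.5, -0.1, 0.2]
grip_width: 0.0845
grip_force: 0.0
time_s: 8.58
ee_pos: [0.5983, -0.3232, 0.0465]
eef_rot: [3.141, -0.0, 0.851]
force: [0.2, -0.5, 3.0]
grip_width: 0.0496
grip_force: 25.0
```

```bash
python3 -m pendant '[[[0,0,2.5],0],[[0,0,3],0],[[0,0,2.5],0],[[-0.5,2.6,0],0.12],[[-0.5,4,0],0.12],[[-0.5,4,0],0.12],[[-0.5,4,0],0.12],[[-0.5,4,0],0.12],[[-0.5,4,0],0.12],[[-0.5,3.7,0],0.12],[[0,0,0],0],[[0,0,0],0],[[0,0,0],0]]'
python3 - <<'E'
from station import ctrl
import cv2
c=ctrl.camera("side");cv2.imwrite("pics/s3.png",cv2.resize(c["color"][100:260,180:390,::-1],(787,600)))
E
```

```text
time_s: 9.67
ee_pos: [0.5631, -0.0604, 0.1258]
eef_rot: [-3.141, 0.0, 1.69]
force: [-0.5, -0.1, -2.0]
grip_width: 0.0496
grip_force: 25.0
```

View pics/s3.png

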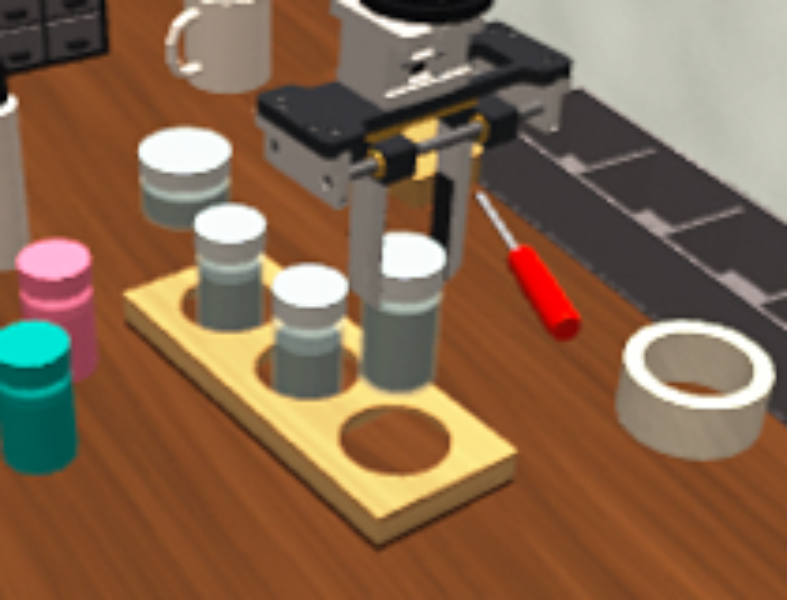

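The second jar hangs upright (lid (408,255), underside (400,385)) above the last opening (395,440). Lowering, releasing and backing off.

```bash
python3 -m pendant '[[[0,0,-2],0],[[0,0,-1.5],0],[[0,0,-1.5],0],[[0,0,-1.2],0],[[0,0,-0.9],0],[[0,0,-0.2],0],[[0,0,-0.1],0],[[0,0,0],0],[[0,0,0],0]]'
```

```text
time_s: 10.47
ee_pos: [0.5634, -0.0602, 0.0525]
eef_rot: [3.141, 0.0, 1.691]
force: [-0.3, 0.1, -1.6]
grip_width: 0.0498
grip_force: 25.0
```

```bash
python3 -m pendant '[[[0,0,-0.1],0],[[0,0,0],0]]' && python3 -m pendant '[[[0,0,0],0],[[0,0,0],0],[[0,0,0],0],[[0,0,0],0],[[0,0,0],0]]' 0.9 && python3 -m pendant '[[[0,0,3],0],[[0,0,4],0],[[0,0,4],0],[[0,-4,0],0],[[0,-4,0],0],[[0,-4,0],0],[[0,-4,0],0],[[0,-4,0],0],[[0,0,0],0],[[0,0,0],0],[[0,0,0],0]]'
python3 - <<'E'
from station import ctrl
import cv2
from h import *
for n in("top","side"):
    c=ctrl.camera(n)
    for l in lids(c["color"],c["intrinsics"],c["camera_from_world"],.096):
        if .5<l[2][0]<.6 and abs(l[2][1])<.2:print(n,*l)
    if n=="side":cv2.imwrite("pics/s4.png",cv2.resize(c["color"][100:260,180:390,::-1],(787,600)))
E
```

```text
time_s: 10.63
ee_pos: [0.5635, -0.0602, 0.0518]
eef_rot: [3.14, 0.001, 1.691]
force: [-0.9, -0.4, 4.1]
grip_width: 0.0498
grip_force: 25.0
time_s: 11.05
ee_pos: [0.5631, -0.0601, 0.0509]
eef_rot: [-3.142, -0.0, 1.691]
force: [0.4, -0.0, -0.6]
grip_width: 0.0794
grip_force: 0.0
time_s: 11.97
ee_pos: [0.563, -0.2596, 0.1607]
eef_rot: [-3.141, -0.0, 1.691]
force: [0.7, -0.1, 0.3]
grip_width: 0.0846
grip_force: 0.0
top [203.6 191.7] [17.5 18.2] [0.5402 0.129 ]
top [238.9 185.8] [17.9 18. ] [0.5512 0.0343]
top [273.1 180. ] [17.7 18.1] [ 0.5622 -0.0583]
side [285.8 194. ] [12.2 20.6] [ 0.561  -0.0589]
side [262.3 175.8] [10.9 19.3] [0.5503 0.0336]
side [241.  159.2] [ 9.7 18.3] [0.5394 0.1279]
```

View pics/s4.png

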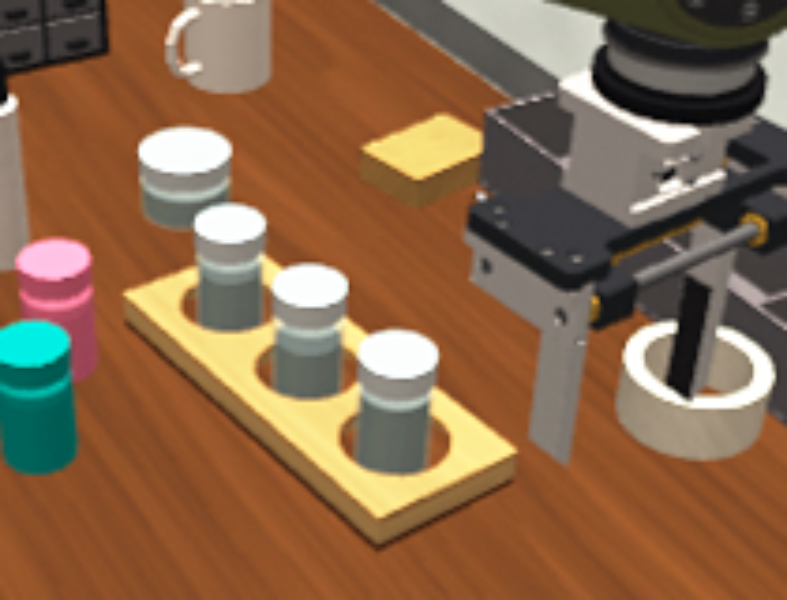

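All three jars stand upright in the openings (lids at (230,230), (310,293), (398,358)). The gripper is open, about 20 cm to the side, and touches nothing.

```bash
python3 -c "
from station import ctrl
print(ctrl.hand_in())"
```

```text
the job is handed in; nothing more can be done
None
```

Both clear jars now stand upright in the two empty openings, the jar already in the crate did not move, and the job was handed in at about 12 s; the hand-in returned no verdict.

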